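# Put the clay stamp away in its box by feel

## Task

One clay stamp has been left out of the stamp box. With the gripper empty, first feel down into the cells with the fingertips to find the one that is empty; then stand the loose stamp upright, face down, on the floor of that cell without letting it touch another stamp, and put the lid on the box so that it is fully seated and level. Set the stamp and the lid down, do not drop them; leave the stored stamps standing in their cells and do not disturb the knife, the tool pot or the tile.

Things in the scene. Friction and masses are not known exactly. Their poses are not given: they have to be found in the camera images.
- stamp_box: Stamp box: open, dark-stained plywood with brass corner plates, 252 mm long (its x), 170 mm wide (its y), 84 mm high, fixed to the bench. Outer walls and partitions 6 mm thick, floor 8 mm. One long and two cross partitions, 70 mm high above the bench, make 3 x 2 square cells of 76 mm, centred at x = -82, 0, 82 and y = -41, 41 mm. Origin: centre of its underside, z up.
- box_rim (a point): Centre of the stamp box's mouth, level with the rim, 84 mm up; axes as the box. Five of the six cells, different each time, hold a stored stamp like the loose one but with a dark handle, face down on the floor, up to 6 mm off the cell's centre, handle top 62 mm above the bench. One cell is empty, but its floor bears a stamp-like clay stain. Stored stamps' poses are not reported.
- stamp_center (a point): Loose clay stamp, face down on the bench: terracotta disc 58 mm across, 16 mm thick, with an upright round light wooden handle 22 mm thick; 54 mm tall in all, 0.11 kg. Handle straight from 20 to 54 mm above the face. Point on its axis half-way up, 27 mm above the face; z up. On a cell's floor it is 35 mm above the bench, with 27 mm free each side of the handle for a finger.
- lid_handle (a point): Handle of the loose lid, which lies handle up on the bench: light wooden bar along the lid's x, 110 mm long, 16 mm wide (y), 30 mm high on the board. Point at the bar's centre half-way up: 15 mm above the board's top, 33 mm above the bench. Lid 0.3 kg. Seated on the box (lid x along box x, either way round) it is 107 mm above the bench.
- lid: The loose lid: light brown board 260 (x) x 178 (y) x 8 mm. On its underside a locating frame 230 x 148 mm, 10 mm deep, on which it stands now; it drops inside the box's rim (240 x 158 mm inside: 5 mm play all round) until the board lies on the rim. Origin: centre of the frame's lower edge, z up; seated it is 74 mm above the bench.
- knife: Bystander: fettling knife with wooden handle and steel blade, 190 mm long, lying on the bench.
- tool_pot: Bystander: blue ceramic pot, 74 mm across, 85 mm high, with tools standing in it to 146 mm. Origin at the centre of its foot.
- tile: Bystander: pale clay tile with stamped spiral and grapes, 100 x 100 x 11 mm, lying on the bench. Origin at the centre of its underside.
There are look-alikes about, which are no part of the job. Leave any pink look-alike of the part that bears stamp_center alone.

How it is judged:
By the outcome, as a careful person would: the job done as asked, in the order asked, and still so for the second after the job is handed in, with the robot touching nothing.
It also fails if it takes over 69 s, if anything falls off the work surface, if the arm or the gripper's body presses on something with over 40 N, if the wrist force passes 120 N, or if a joint passes its speed limit or range.

## Robot

A 6-joint arm with a two-finger parallel gripper is mounted at the origin on the work surface. World frame = base frame: x ahead of the robot, y to its left, z up, the work surface at z = 0. Lengths are in m, angles in rad, forces in N, time in s.
With the tool pointing down it reaches from about 0.35 to 0.85 m from the base axis. Payload 8.1 kg.
Tool frame: the origin (TCP) lies at the very end of the fingers, on their centre line; the grasp point (between the pads) lies 19 mm behind it; z points along the fingers, y is the line along which they close (so a half turn about z gives the same grasp; the last joint's range is limited). The gripper opens to 93 mm and grips with 3 to 60 N. Pads are 15 mm wide; open, the fingers measure 128 mm over their backs; the gripper's body (75 mm by 188 mm) begins 65 mm behind the grasp point.
Start: joints at [-1.37, 0.13, 1.488, -0, 1.523, -0.085], TCP at [0.169, -0.576, 0.219] pointing down, gripper open.
Joint ranges: [-2.96, 2.96], [-0.89, 2.26], [0.02, 2.5], [-1.34, 4.48], [0, 2.73], [-2.66, 2.66]. Speed limits (rad/s): [2.39, 2.39, 2.79, 3.14, 3.14, 3.14].

## Interface

Orientations are given as a rotation vector (axis times angle).
In Python, from plant import robot gives the robot as it stands. The module is installed in compiled form; this text tells all that it offers.
- The arm moves only by the tool play_rows, never from a script. Its argument "increments" is text: rows parted by semicolons, each of 5 numbers parted by spaces: the shift along the tool's x, y, z in mm, then the turn about the tool's z in degrees, then the closure, from -1 (fully open) to 1 (shut). In form: dx dy dz yaw claw; .... A call has 1 to 20 rows; each row is the pose to reach, as a shift and turn from the pose commanded when the call began, along the tool's axes at that moment; what a row does not reach only later rows make up. A row lasts 1/10 s, in which the tool goes at most 50 mm and 8.59 degrees, less where a joint would pass 70% of its speed; a pose out of reach is approached as far as the arm can. A call with a gripper value outside its range is refused whole. The fingers move at their own pace and stop on an object; "force" is the grip in N (left out, the last holds). Time passes only in rows, so rows that repeat a pose let the fingers close. It gives the time, the measured TCP pose, the force, the opening and the grip force at its end, in the units of the state.
- robot.read_state(): the state, without advancing time (a new reading comes with each control period).
- robot.read_camera(name): name is "scene" or "top"; returns the picture (384x512x3 uint8, blue, green, red); there is no depth.
- robot.calibration(name): a dict with "vertical_fov" (degrees; the focal length in pixels is half the picture's height over the tangent of half this angle, whatever the lens; pixels are square), "cx", "cy" (the principal point, pixels), "rvec" (rotation vector, rad) and "tvec" (3), from world to camera coordinates, as OpenCV has them. Camera axes: x right, y down, z forward; pixel columns grow to the right and rows downward; lengths in m; the calibration is good to about 2 mm. A picture is of the moment at which its call begins. calibration takes no time and is no camera call.
- robot.close_job(): hands the job in; it is judged then, once.
Trained networks look in the newest picture that a camera, given by its name, has taken for a name from the list of things; names that differ only in an ending like _2 or _b are one class to them, and where a whole thing is asked for, a point or a joint stands for the part that bears it (a point fixed in the world has none). Each returns a list of dicts, best first, with "conf" (0 to 1); they miss things now and then, are a little off and sometimes report something else, mostly with a low value. They report only what shows in the picture. A call takes as long as a camera call. They do not tell look-alikes from the thing itself.
- robot.recognise(camera, query): "centre" ([x, y, z] in m, in world coordinates, good to about 4 mm: the middle of the surface that is visible of it).
- robot.regions_of(camera, query): "pixels" (384x512 bool, what is visible of it).
- robot.landmark_of(camera, query): "centre" ([x, y, z] in m, in world coordinates, good to about 4 mm: a listed point, or the origin of a listed thing).
The state is a dict: "t": time; "q": joint angles; "dq": joint speeds; "joint_torque": joint torques, N m; "tool_pos": TCP position; "orientation": TCP orientation; "force": force on the tool from outside, world axes, zero at the start; "wrist_torque": the same for the moment, N m; "opening": finger opening in m; "gripper_force": force on a finger pad.
Only numpy, scipy, OpenCV 4.12 (cv2) and the standard library are available. Lean on these libraries where they do the work, as an engineer would, in place of code of your own. Each camera call takes 0.05 s, during which the arm holds its last target. There are 200 camera calls.

## Working session

There is one attempt and no reset: what is moved stays moved. The work goes in short steps, Python scripts to look and compute and a tool call to move; the robot and the scene stay as the last step left them, time stands still between calls to the robot, and variables do not carry over. Pictures are saved under pics/ and viewed, at most 10 in all, crops included, and the job is handed in when it is done.

Besides the shell and the picture viewer there is one more tool, called after "Call:" as name(argument=value, ...) on one line, values as JSON. play_rows: Moves the arm, as the interface text tells. Its arguments: {"type":"object","properties":{"increments":{"type":"string"},"force":{"type":"number"}},"required":["increments"]}

```bash
mkdir -p pics
cat > h.py <<'E'
import numpy as np, cv2
from plant import robot
def K(n):
    c=robot.calibration(n); f=192/np.tan(np.radians(c["vertical_fov"])/2)
    return np.array([[f,0,c["cx"]],[0,f,c["cy"]],[0,0,1]]),cv2.Rodrigues(np.array(c["rvec"],float))[0],np.array(c["tvec"],float).ravel()
def px(n,p):
    k,R,t=K(n); v=k@(R@np.array(p,float)+t); return v[:2]/v[2]
def ray(n,uv,z):
    k,R,t=K(n); d=R.T@np.linalg.solve(k,[uv[0],uv[1],1]); o=-R.T@t
    return o+d*(z-o[2])/d[2]
E
python3 - <<'E'
from h import *
for n in("scene","top"):
    im=robot.read_camera(n); cv2.imwrite(f"pics/{n}0.png",cv2.resize(im,(768,576)))
    for q in("stamp_box","box_rim","stamp_center","lid_handle","lid","knife","tool_pot","tile"):
        for r in robot.landmark_of(n,q)[:4]:
            print(n,q,round(r["conf"],2),np.round(r["centre"],3),px(n,r["centre"]).round())
s=robot.read_state();print(s["t"],s["tool_pos"],s["orientation"],s["opening"])
E
```

```text
scene stamp_box 0.58 [ 0.538  0.209 -0.004] [285. 151.]
scene box_rim 0.61 [0.531 0.214 0.084] [286. 128.]
scene stamp_center 0.78 [ 0.398 -0.057  0.029] [213. 167.]
scene stamp_center 0.73 [ 0.495 -0.062  0.026] [239. 176.]
scene stamp_center 0.63 [0.526 0.029 0.028] [261. 165.]
scene stamp_center 0.57 [ 0.586 -0.052  0.023] [267. 183.]
scene lid_handle 0.83 [ 0.499 -0.296  0.034] [197. 215.]
scene lid 0.84 [ 0.501 -0.297  0.   ] [198. 226.]
scene knife 0.55 [ 0.739 -0.238 -0.002] [289. 242.]
scene tool_pot 0.61 [ 0.765 -0.039  0.002] [324. 203.]
scene tile 0.81 [ 0.509 -0.569  0.   ] [128. 300.]
top stamp_box 0.76 [0.531 0.212 0.002] [127. 216.]
top box_rim 0.63 [0.537 0.214 0.086] [117. 213.]
top stamp_center 0.87 [ 0.495 -0.064  0.022] [224. 228.]
top stamp_center 0.85 [ 0.585 -0.049  0.028] [219. 195.]
top stamp_center 0.69 [0.531 0.025 0.026] [192. 215.]
top stamp_center 0.67 [ 0.396 -0.058  0.029] [222. 264.]
top lid_handle 0.91 [ 0.498 -0.298  0.032] [309. 226.]
top lid 0.94 [ 0.497 -0.294 -0.002] [307. 226.]
top knife 0.56 [ 0.735 -0.243  0.001] [288. 143.]
top tool_pot 0.86 [ 0.762 -0.035  0.   ] [215. 134.]
top tile 0.62 [ 0.508 -0.572  0.001] [405. 221.]
0.9 [ 0.16917211 -0.57566518  0.21865211] [ 3.10954066e+00  4.47391784e-01 -3.10714293e-05] 0.09292068464985025
```

View pics/scene0.png

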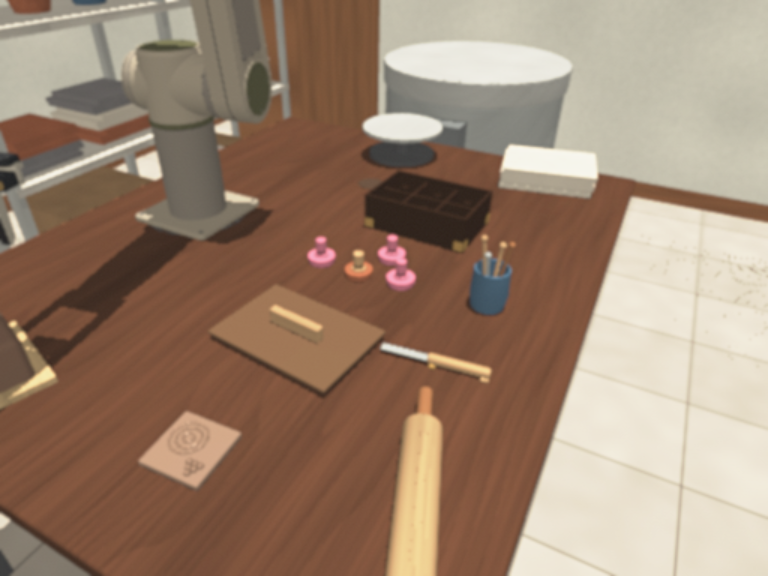

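View pics/top0.png

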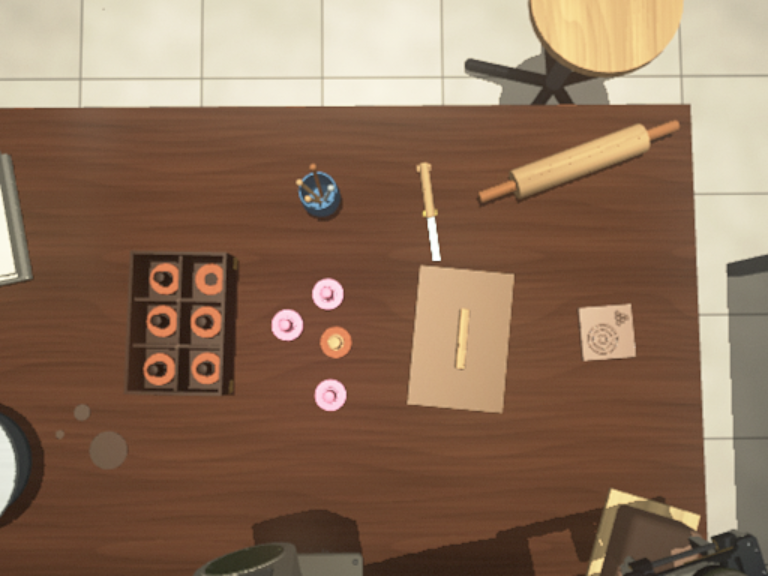

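The stamp-like things in the top view (768x576) are terracotta with a light handle at (335,342), and pink at (327,294), (287,325) and (330,395). The terracotta one matches the description. The box cell at (209,279) shows no handle, so that's the one to probe. Next I'll measure precisely with rectified views.

```bash
cat > ortho.py <<'E'
from h import *
def ortho(im,n,z,c,half,s):
    # image: right=-y, up=+x ; s px per m
    N=int(2*half*s); k,R,t=K(n)
    A=np.array([[0,-1/s,c[0]+half],[-1/s,0,c[1]+half],[0,0,z],[0,0,1]])
    H=k@np.c_[R,t]@A
    return cv2.warpPerspective(im,np.linalg.inv(H),(N,N),flags=cv2.INTER_CUBIC)
E
python3 - <<'E'
from ortho import *
im=robot.read_camera("top"); k,R,t=K("top"); print("cam",-R.T@t)
def rect(q,z,thr=.4):
    m=robot.regions_of("top",q)[0]["pixels"].astype(np.uint8)
    c=max(cv2.findContours(m,0,cv2.CHAIN_APPROX_NONE)[0],key=cv2.contourArea).reshape(-1,2)
    P=np.array([ray("top",p,z)[:2] for p in c])*1000
    r=cv2.minAreaRect(P.astype(np.float32)); print(q,m.sum(),r)
rect("lid",.018);rect("stamp_box",.084);rect("lid_handle",.048)
a=ortho(im,"top",.084,(.535,.213),.15,1900)[:,:]
b=ortho(im,"top",.018,(.5,-.297),.15,1900)
g=ortho(im,"top",.027,(.495,-.062),.075,3000)
cv2.imwrite("pics/box.png",a);cv2.imwrite("pics/lid.png",b);cv2.imwrite("pics/stamp.png",g)
E
```

```text
cam [ 0.49626896 -0.16209627  1.28093318]
lid 5878 ((498.7367858886719, -293.8194274902344), (177.6643524169922, 259.8614196777344), 83.90412902832031)
stamp_box 4725 ((531.1728515625, 203.85415649414062), (189.0882568359375, 251.6136016845703), 88.39911651611328)
lid_handle 5950 ((498.7543029785156, -290.5834045410156), (173.52723693847656, 253.84671020507812), 84.02881622314453)
```

View pics/box.png

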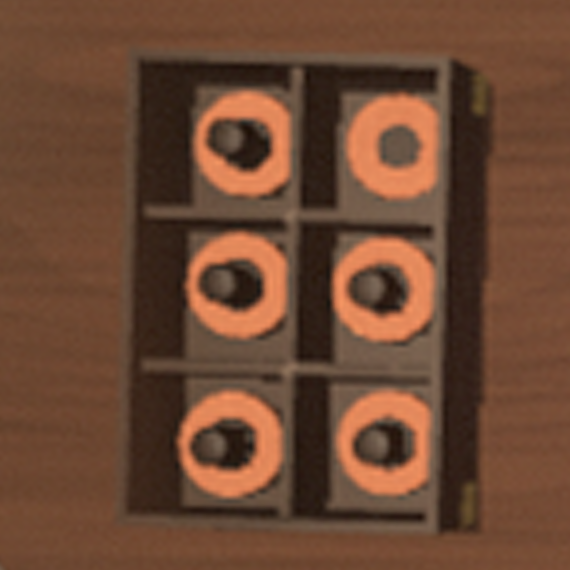

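View pics/lid.png

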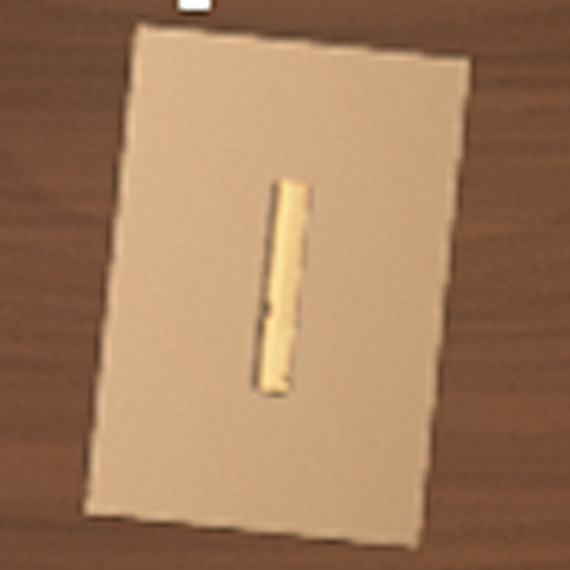

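View pics/stamp.png

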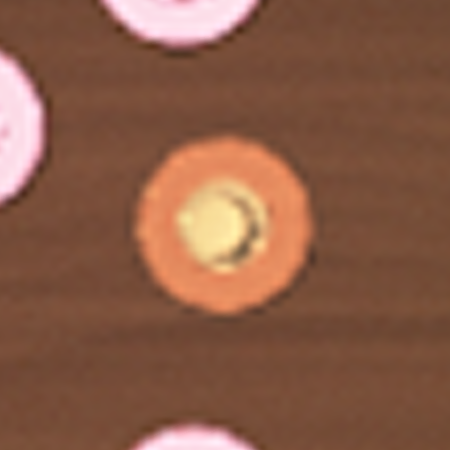

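The views are as follows.
- **Box:** outer rim corners at about (132,55), (451,60), (123,519) and (437,530). The upper-right cell (399,146) shows a disc with a flat grey centre, so it looks like the stain.
- **Lid:** corners at (136,24), (470,60), (85,514) and (417,547), which puts it at about -6°.
- **Stamp:** the crop confirms terracotta with a light handle at (224,224). The pink ones are the decoys.

Run:
```python
from ortho import *
from scipy.optimize import minimize
from scipy.ndimage import map_coordinates
im=robot.read_camera("top").astype(float); V=im.mean(2); C=im[:,:,2]-im[:,:,0]
k,R,t=K("top")
def samp(I,P):
    v=k@(R@P.T+t[:,None]); return map_coordinates(I,[v[1]/v[2],v[0]/v[2]],order=1)
def ring(a,b,sides):
    out=[];u=np.linspace(-.9,.9,80)
    if'x'in sides: out+=[np.c_[s*a*np.ones(80),u*b] for s in(-1,1)]
    if'l'in sides: out+=[np.c_[u*a,b*np.ones(80)]]
    if'r'in sides: out+=[np.c_[u*a,-b*np.ones(80)]]
    return np.vstack(out)
def cost(p):
    c,s=np.cos(p[2]),np.sin(p[2]); M=np.array([[c,s],[-s,c]])
    f=lambda I,d,sd:samp(I,np.c_[ring(.126+d,.085+d,sd)@M+p[:2]/1000,np.full(len(ring(.126+d,.085+d,sd)),.084)]).mean()
    return -(2*sum(f(V,d,'xlr') for d in(-.004,-.003,-.002))/3-f(V,-.010,'xlr')-f(V,.005,'r')+f(C,.004,'xl')-f(C,-.002,'xl'))
best=min((minimize(cost,[531.8+a,212.6+b,-.025+c],method='Nelder-Mead',options=dict(initial_simplex=np.array([[531.8+a,212.6+b,-.025+c]]*4)+np.vstack([np.zeros(3),np.diag([3,3,.02])])) ) for a in(-4,0,4) for b in(-3,3) for c in(-.01,.01)),key=lambda r:r.fun)
print(best.x,np.degrees(best.x[2]),best.fun)
```

```text
[ 5.31922918e+02  2.15724961e+02 -2.93463880e-02] -1.6814241774136733 -99.92281845312411
```

Call:
play_rows(increments="32 -30 0 1 1; 64 -60 0 2 1; 96 -90 0 3 1; 128 -120 0 4 1; 160 -150 0 5 1; 192 -180 0 6 1; 224 -210 0 7 1; 256 -240 0 8 1; 290 -270 0 9 1; 325 -300 0 10 1; 360 -330 0 11 1; 395 -360 0 12 1; 430 -390 0 13 1; 465 -425 0 14 1; 500 -460 0 15 1; 535 -495 0 16 1; 570 -530 0 17 1; 605 -560 0 17.8 1; 636 -590 0 17.8 1; 636 -590 0 17.8 1", force=15)

```text
t: 3.15
tool_pos: [0.6138, 0.1743, 0.2169]
orientation: [-3.14, 0.033, 0.003]
force: [-0.5, -0.3, 0.6]
opening: 0.0007
gripper_force: 0.0
```

Call:
play_rows(increments="-1 3 40 0.4 1; -1 3 80 0.4 1; -1 3 120 0.4 1; -1 3 140 0.4 1; -1 3 148 0.4 1; -1 3 151 0.4 1; -1 3 153 0.4 1; -1 3 155 0.4 1; -1 3 157 0.4 1; -1 3 159 0.4 1; -1 3 159 0.4 1")

```text
t: 4.25
tool_pos: [0.6119, 0.1668, 0.0597]
orientation: [3.141, -0.05, 0.0]
force: [-0.1, -0.6, -0.8]
opening: 0.0003
gripper_force: 0.0
```

Call:
play_rows(increments="0 -4 2 0 1; 0 -4 5 0 1; 0 -4 8 0 1; 0 -4 11 0 1; 0 -4 15 0 1; 0 -4 20 0 1; 0 -4 25 0 1; 0 -4 30 0 1; 0 -4 35 0 1; 0 -4 40 0 1; 0 -4 44 0 1; 0 -4 47 0 1; 0 -4 49 0 1; 0 -4 51 0 1; 0 -4 51 0 1")

```text
t: 5.75
tool_pos: [0.6122, 0.1707, 0.0086]
orientation: [-3.141, 0.05, -0.0]
force: [-0.2, -0.0, 1.0]
opening: 0.0001
gripper_force: 0.0
```

Call:
play_rows(increments="0 0 1 0 1; 0 0 2 0 1; 0 0 2 0 1")

```text
t: 6.05
tool_pos: [0.6124, 0.1708, 0.0083]
orientation: [-3.141, 0.05, -0.001]
force: [-6.7, -1.3, 11.3]
opening: 0.0002
gripper_force: 5.7
```

The fingertips reached the floor at 8 mm and felt 11 N, so this cell is empty. Now to the stamp.

Call:
play_rows(increments="0 0 -40 0 1; 0 0 -85 0 1; 0 0 -130 0 1; -22 47 -130 0 -0.1; -44 94 -130 0 -0.1; -66 140 -130 0 -0.1; -88 187 -130 0 -0.1; -110 235 -130 0 -0.1; -110 235 -130 0 -0.1; -110 235 -130 0 -0.1; -110 235 -130 0 -0.1")

```text
t: 7.15
tool_pos: [0.4952, -0.06, 0.137]
orientation: [-3.141, 0.051, -0.001]
force: [-0.3, -0.3, 0.5]
opening: 0.0507
gripper_force: 0.0
```

Run:
```python
from h import *
s=robot.read_state();print(s["tool_pos"],s["orientation"],s["opening"])
im=robot.read_camera("scene");uv=px("scene",(.495,-.061,.07)).astype(int);print(uv)
c=im[uv[1]-45:uv[1]+45,uv[0]-60:uv[0]+60];cv2.imwrite("pics/pre.png",cv2.resize(c,None,fx=6,fy=6,interpolation=2))
```

```text
[ 0.49524306 -0.06004673  0.13696167] [-3.14069390e+00  5.06403761e-02 -1.37515211e-03] 0.05071594642905164
[238 163]
```

View pics/pre.png

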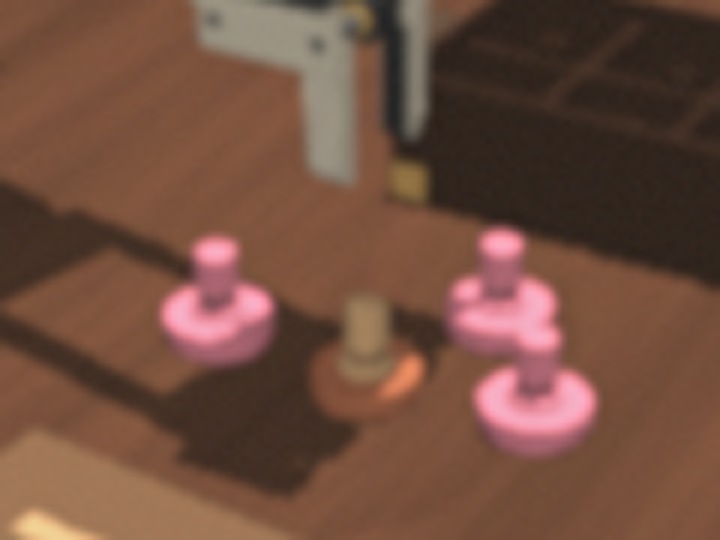

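The gripper is centred above the terracotta stamp's handle (crop ~(367,330)) and the pink ones are clear. Descend and grip.

Call:
play_rows(increments="0 1 40 0 -0.1; 0 1 80 0 -0.1; 0 1 105 0 -0.1; 0 1 114 0 -0.1; 0 1 114 0 -0.1; 0 1 114 0 1; 0 1 114 0 1; 0 1 114 0 1; 0 1 114 0 1; 0 1 114 0 1; 0 1 114 0 1", force=20)

```text
t: 8.3
tool_pos: [0.4954, -0.0619, 0.0236]
orientation: [3.141, -0.05, 0.002]
force: [-0.9, 0.5, 6.3]
opening: 0.0214
gripper_force: 20.0
```

Call:
play_rows(increments="0 0 -10 0 1; 0 0 -40 0 1; 0 0 -85 0 1; 0 0 -130 0 1; 22 -47 -130 0 1; 44 -94 -130 0 1; 66 -141 -130 0 1; 88 -188 -130 0 1; 104 -224 -130 0 1; 110 -236 -130 0 1; 110 -236 -130 0 1; 110 -236 -130 0 1; 110 -236 -130 0 1")

```text
t: 9.6
tool_pos: [0.6116, 0.1692, 0.1526]
orientation: [3.141, -0.052, -0.001]
force: [0.5, 0.1, -1.6]
opening: 0.0215
gripper_force: 20.0
```

Run:
```python
from h import *
s=robot.read_state();print(s["tool_pos"],s["orientation"],s["opening"],s["force"],s["wrist_torque"])
im=robot.read_camera("scene");uv=px("scene",(.6,.18,.11)).astype(int)
a=cv2.resize(im[uv[1]-40:uv[1]+40,uv[0]-50:uv[0]+50],None,fx=5,fy=5,interpolation=2)
cv2.imwrite("pics/held.png",a)
print([ (round(r["conf"],2),np.round(r["centre"],3)) for r in robot.landmark_of("scene","stamp_center")])
```

```text
[0.61162598 0.16916069 0.15263623] [ 3.14062595e+00 -5.23002560e-02 -9.63469215e-04] 0.021468293234146247 [ 0.47297729  0.09622791 -1.58537626] [-0.00687508 -0.01079874  0.03051597]
[(0.78, array([0.529, 0.027, 0.026])), (0.73, array([0.609, 0.171, 0.155])), (0.56, array([ 0.588, -0.048,  0.024])), (0.53, array([ 0.401, -0.054,  0.029]))]
```

View pics/held.png

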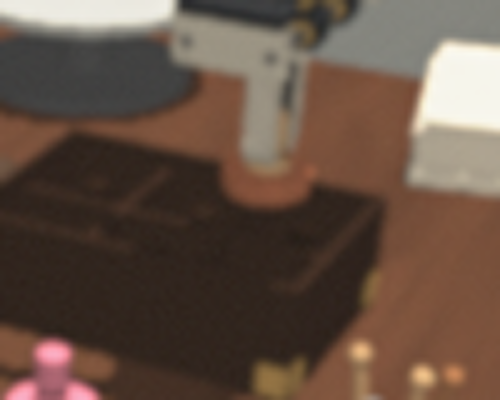

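The stamp is held upright above the far-right cell. Lower it slowly.

Call:
play_rows(increments="1 -2 0 0 1; 1 -2 20 0 1; 1 -2 40 0 1; 1 -2 55 0 1; 1 -2 68 0 1; 1 -2 80 0 1; 1 -2 92 0 1; 1 -2 104 0 1; 1 -2 112 0 1; 1 -2 116 0 1; 1 -2 118 0 1; 1 -2 119 0 1; 1 -2 119 0 1")

```text
t: 11.0
tool_pos: [0.6135, 0.1728, 0.0341]
orientation: [-3.141, 0.05, -0.001]
force: [0.1, -0.0, -0.2]
opening: 0.0215
gripper_force: 20.0
```

Call:
play_rows(increments="0 0 1 0 1; 0 0 2 0 1; 0 0 2.5 0 1; 0 0 3 0 1; 0 0 3 0 1")

```text
t: 11.5
tool_pos: [0.6134, 0.1728, 0.0317]
orientation: [-3.141, 0.05, -0.001]
force: [-3.7, -0.8, 5.4]
opening: 0.0218
gripper_force: 20.0
```

Call:
play_rows(increments="0 0 2.5 0 0.33; 0 0 2.5 0 0.33; 0 0 2.5 0 0.33; 0 0 2.5 0 0.33; 0 0 2.5 0 0.33; 0 0 -10 0 0.33; 0 0 -25 0 0.33; 0 0 -60 0 0.33; 0 0 -100 0 0.33; 0 0 -140 0 0.33; 0 0 -140 0 0.33")

```text
t: 12.6
tool_pos: [0.6177, 0.1736, 0.181]
orientation: [-3.138, 0.05, -0.022]
force: [0.5, 0.1, 0.8]
opening: 0.0312
gripper_force: 0.0
```

Call:
play_rows(increments="0 0 0 0 0.33; -10 45 0 0 -0.1; -20 90 0 1 -0.1; -30 135 0 2 -0.1; -40 180 0 3 -0.1; -50 225 0 4.2 -0.1; -60 272 0 4.2 -0.1; -70 320 0 4.2 -0.1; -80 370 0 4.2 -0.1; -90 420 0 4.2 -0.1; -97 455 0 4.2 -0.1; -100 470 0 4.2 -0.1; -100 470 0 4.2 -0.1; -100 470 0 4.2 -0.1; -100 470 0 4.2 -0.1")

```text
t: 14.1
tool_pos: [0.4986, -0.2922, 0.1703]
orientation: [-3.136, 0.163, 0.001]
force: [0.3, -0.3, -0.1]
opening: 0.0513
gripper_force: 0.0
```

Run:
```python
from ortho import *
s=robot.read_state();print(s["tool_pos"],s["orientation"])
im=robot.read_camera("top");cv2.imwrite("pics/box2.png",ortho(im,"top",.024,(.535,.213),.15,1900))
```

```text
[ 0.49858774 -0.29222531  0.17026358] [-3.13649425e+00  1.62643517e-01  8.23157826e-04]
```

View pics/box2.png

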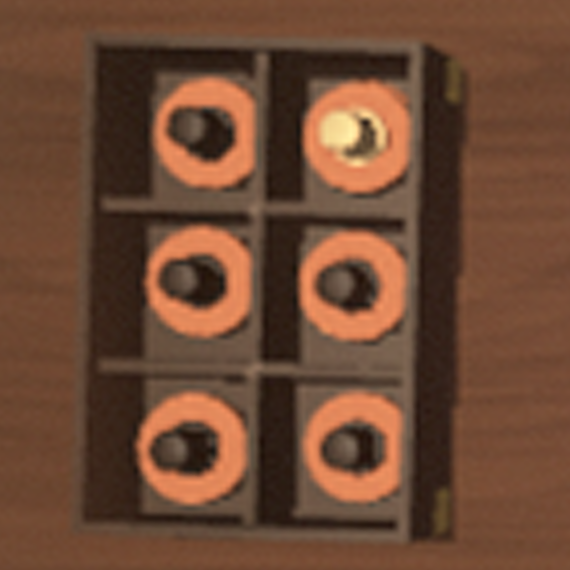

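The loose stamp stands upright in its cell, light handle at ~(340,132), with the other stamps undisturbed. Now grip the lid.

Call:
play_rows(increments="0 1 40 0 -0.1; 0 1 80 0 -0.1; 0 1 120 0 -0.1; 0 1 138 0 -0.1; 0 1 146 0 -0.1; 0 1 146 0 -0.1; 0 1 146 0 1; 0 1 146 0 1; 0 1 146 0 1; 0 1 146 0 1; 0 1 146 0 1; 0 1 146 0 1; 0 1 146 0 1", force=45)

```text
t: 15.45
tool_pos: [0.4984, -0.2951, 0.0252]
orientation: [3.137, -0.165, 0.001]
force: [-1.2, 0.8, 4.4]
opening: 0.0157
gripper_force: 45.0
```

Call:
play_rows(increments="0 0 -5 0 1; 0 0 -20 0 1; 0 0 -50 0 1; 0 0 -90 0 1; 0 0 -125 0 1; 0 0 -140 0 1; -1 -30 -140 0 1; -3 -70 -140 0 1; -5 -115 -140 -1 1; -7 -160 -140 -2 1; -9 -205 -140 -3 1; -10 -250 -140 -4 1; -12 -295 -140 -4.3 1; -14 -340 -140 -4.3 1; -16 -385 -140 -4.3 1; -17 -430 -140 -4.3 1; -19 -470 -140 -4.3 1; -20 -495 -140 -4.3 1; -20 -509 -140 -4.3 1; -20 -509 -140 -4.3 1")

```text
t: 17.45
tool_pos: [0.5312, 0.2146, 0.1639]
orientation: [3.141, -0.044, -0.002]
force: [-0.0, -0.9, -3.3]
opening: 0.0157
gripper_force: 45.0
```

Call:
play_rows(increments="0 0 0 0 1; 0 0 0 0 1; 0 0 0 0 1; 0 0 0 0 1")

```text
t: 17.85
tool_pos: [0.5319, 0.2125, 0.1647]
orientation: [3.141, -0.049, 0.0]
force: [-0.2, 0.3, -2.5]
opening: 0.0156
gripper_force: 45.0
```

Run:
```python
from ortho import *
s=robot.read_state();print(s["tool_pos"],s["orientation"],s["opening"],s["force"])
im=robot.read_camera("top");z=s["tool_pos"][2]-.0252+.018
a=ortho(im,"top",z,(.535,.213),.15,1900);b=cv2.resize(robot.read_camera("scene")[80:200,210:370],None,fx=4.75,fy=4.75)
cv2.imwrite("pics/lid2.png",cv2.resize(a,(570,570)))
```

```text
[0.53185693 0.21247025 0.16473081] [ 3.14111967e+00 -4.93775517e-02  1.89126818e-04] 0.015625886210808435 [-0.2022862   0.25913618 -2.48265695]
```

View pics/lid2.png

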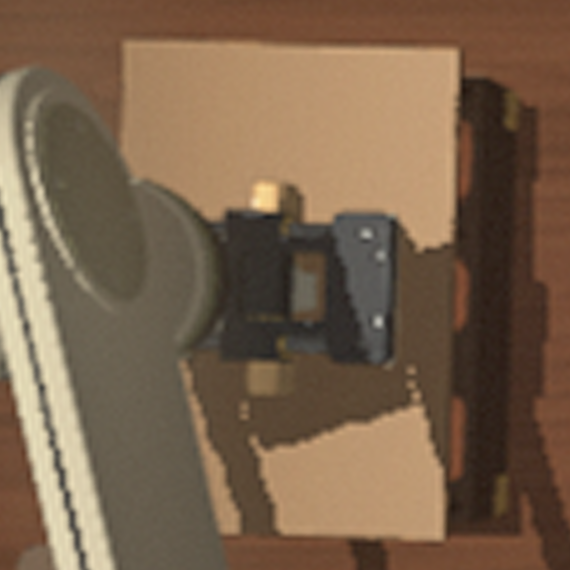

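The lid corners at (123,40), (462,47) and (444,541) give a centre of (0.532, 0.214) and about -1.7°, which matches the box. Lower it.

Call:
play_rows(increments="0 0 15 0 1; 0 0 30 0 1; 0 0 42 0 1; 0 0 50 0 1; 0 0 53 0 1; 0 0 55 0 1; 0 0 57 0 1; 0 0 59 0 1; 0 0 59 0 1; 0 0 59 0 1")

```text
t: 18.95
tool_pos: [0.5319, 0.2135, 0.106]
orientation: [-3.141, 0.047, -0.001]
force: [0.2, -0.3, -2.2]
opening: 0.0155
gripper_force: 45.0
```

Call:
play_rows(increments="0 0 2 0 1; 0 0 4 0 1; 0 0 5.5 0 1; 0 0 6.5 0 1; 0 0 7.5 0 1; 0 0 7.5 0 1")

```text
t: 19.55
tool_pos: [0.5319, 0.2135, 0.0992]
orientation: [-3.141, 0.047, -0.001]
force: [-3.8, -0.5, 5.4]
opening: 0.0156
gripper_force: 45.0
```

Call:
play_rows(increments="0 0 0 0 0.1; 0 0 0 0 0.1; 0 0 0 0 0.1; 0 0 0 0 0.1; 0 0 0 0 0.1; 0 0 -10 0 0.1; 0 0 -30 0 0.1; 0 0 -70 0 0.1; 0 0 -110 0 0.1; -20 40 -130 0 0.1; -40 85 -130 0 0.1; -60 130 -130 0 0.1; -80 175 -130 0 0.1; -100 220 -130 0 0.1; -120 265 -130 0 0.1; -130 300 -130 0 0.1; -130 300 -130 0 0.1; -130 300 -130 0 0.1")

```text
t: 21.35
tool_pos: [0.3928, -0.0831, 0.229]
orientation: [3.141, -0.051, 0.002]
force: [0.7, 0.6, -0.5]
opening: 0.0423
gripper_force: 0.0
```

Run:
```python
from ortho import *
robot.read_camera("top");im=robot.read_camera("scene")
for n in("top","scene"):
    for q in("lid","lid_handle"):print(n,[(round(r["conf"],2),np.round(r["centre"],3)) for r in robot.landmark_of(n,q)[:2]])
cv2.imwrite("pics/end.png",cv2.resize(im[100:260,130:370],None,fx=3.2,fy=3.2,interpolation=2))
```

```text
top [(0.59, array([0.531, 0.216, 0.071]))]
top [(0.76, array([0.53 , 0.214, 0.106]))]
scene [(0.95, array([0.531, 0.214, 0.073]))]
scene [(0.74, array([0.528, 0.21 , 0.108]))]
```

View pics/end.png

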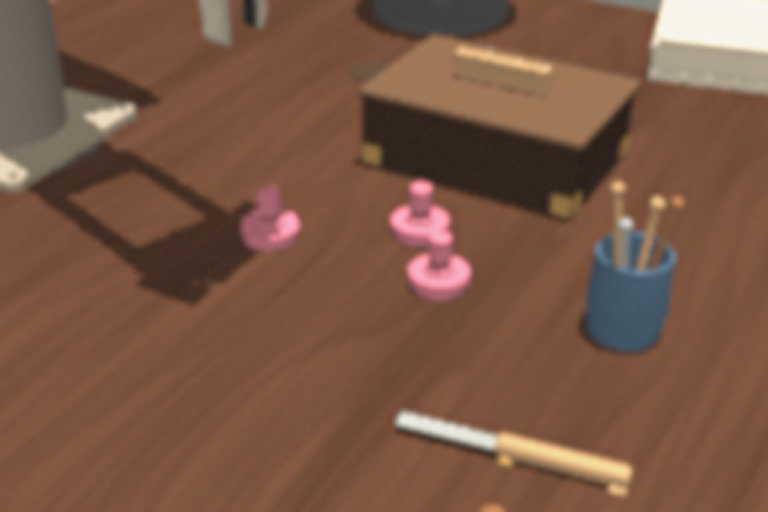

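The lid (crop ~(500,85)) lies flush and level on the box, and the bystanders are undisturbed.

```bash
python3 -c "
from plant import robot
print(robot.close_job())"
```

```text
the job is handed in; nothing more can be done
None
```

Job handed in at about 21 s: I felt the floor of the empty cell (I probed only that one), set the loose stamp upright in it, and seated the lid level, with the knife, pot and pink look-alikes undisturbed and the tile never approached.

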